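Send a takeaway box with its dip into the pick-up stand

TASK

First set the red dip cup upright on the middle of the white takeaway box's lid, while the box is still out in front of the wooden pick-up stand. Then slide the box over the counter, without lifting it and with the cup riding on it, through the stand's guides and under its shelf until it sits fully home against the stops. Leave everything else where it is.

Things in the scene. Friction and masses are not known exactly. Their poses are not given: they have to be found in the camera images.
- carton: closed white takeaway box, loose, about 0.3 kg, one piece, too wide to grasp. Origin at its underside, z up. It reaches x = -60 to +70 mm, y = -65 to +65 mm (widest at the seam, 32 mm up), 63 mm high; a thin tab shows 10 mm beyond the -x face but touches nothing. The -x (tab) side roughly faces the stand and goes in first; the +x face is the one to push.
- lid_top (a point): middle of the flat top of the takeaway box, 63 mm up, fixed to the box with the same axes.
- red_cup_center (a point): centre, half-way up, of the lidded, red-sided dip cup, round, 64 to 69 mm across at the top, 34 mm high (solid up to 30 mm), tapering to the foot, 60 g. It starts either on the far left or on the far right of the counter, and the white dip cup at the other place.
- red_cup: the red dip cup; origin at the centre of its underside, z up.
- stand: fixed plywood pick-up stand; slide-in direction is its +x (roughly to the robot's right), origin on the counter mid-lane, z up. The lane is 148 mm wide (y = -74 to +74 mm), open at -x, with no floor: the box slides on the counter. Guides 30 mm high start at x = -60 mm, and before that flare out to 175 mm wide at x = -100 mm.
- stand_shelf (a point): middle of the front edge of the stand's shelf, on its underside 110 mm up (stand x = +10 mm; same axes). The shelf runs to x = +106 mm, top 118 mm up with a 12 mm dark rim and a pen fixed on it; closed cheeks carry it on both sides.
- stand_stop (a point): point on the counter midway between the stand's two dark stops (50 mm high), in the plane of their faces (stand x = +90 mm; same axes). When the box is home its -x face meets them, and its +x face is 130 mm before this point, 50 mm outside the shelf's edge.
- white_cup: the lidded white dip cup, same size; not to be used. Origin at its underside.
- pad: order pad lying flat, 152x92x11 mm; bystander.
- chili: glass shaker with reddish filling, 73 mm across, 119 mm high; bystander.
- sign: green table sign on a thin stem and round foot, 174 mm high; bystander.
There are look-alikes about, which are no part of the job. What is shaped like the red_cup but green or turquoise is not meant.

How it is judged:
By the outcome, as a careful person would: the job done as asked, in the order asked, and still so for the second after the job is handed in, with the robot touching nothing.
It also fails if it takes over 69 s, if anything falls off the work surface, if the arm or the gripper's body presses on something with over 40 N, if the wrist force passes 120 N, or if a joint passes its speed limit or range.

ROBOT

A 6-joint arm with a two-finger parallel gripper is mounted at the origin on a cart in front of the work surface, level with it; the furniture and walls round the work are solid. World frame = base frame: x ahead of the robot, y to its left, z up, the work surface at z = 0. Lengths are in m, angles in degrees, forces in N, time in s.
With the tool pointing down it reaches from about 0.4 to 0.825 m from the base axis. Payload 7 kg.
Tool frame: the origin (TCP) lies on the front face of the gripper's body, between the roots of the fingers; the fingertips stand 66 mm ahead of it and the grasp point (between the pads) lies 47 mm ahead of it; z points along the fingers, y is the line along which they close (so a half turn about z gives the same grasp; the last joint's range is limited). The gripper opens to 88 mm and grips with 3 to 60 N. Pads are 19 mm wide; open, the fingers measure 130 mm over their backs; the gripper's body (78 mm by 193 mm) begins 47 mm behind the grasp point.
Start: joints at [89.158, 20.546, 0.682, 0, -70.136, -16.507], TCP at [0.201, 0.644, 0.292] pointing down, gripper open.
Joint ranges: [-176.03, 176.03], [-82.01, 121.73], [-58.28, 71.71], [-173.87, 95.51], [-174.79, -0.11], [-173.66, 173.66]. Speed limits (degrees/s): [136.94, 136.94, 172.46, 180, 180, 180].

INTERFACE

Orientations are given as [roll, pitch, yaw] about the fixed x, y, z axes, in that order (R = Rz(yaw) Ry(pitch) Rx(roll)).
In Python, from plant import ctrl gives the robot as it stands.
- The arm moves only by the tool send_rows, never from a script. Its argument "deltas" is a list of rows, each a list of 2 entries, a list of its own where there are three numbers: the shift along the tool's x, y, z each as a share of 800 mm, from -1 to 1, then the turn about the tool's z as a share of 90 degrees, from -1 to 1. A call has exactly 5 rows; each row is the pose to reach, as a shift and turn from the pose commanded when the call began, along the tool's axes at that moment; what a row does not reach only later rows make up. A row lasts 1/12 s, in which the tool goes at most 41.7 mm and 7.16 degrees, less where a joint would pass 70% of its speed; a pose out of reach is approached as far as the arm can. A call with a number of a shift or a turn outside -1 to 1 is refused whole. A call with a gripper value outside its range is refused whole. "gripper" is the opening, from 0 (shut) to 1 (fully open), set as the call begins (left out, the last holds). The fingers move at their own pace and stop on an object; the grip force is fixed at half the most. Time passes only in rows, so rows that repeat a pose let the fingers close, or fill a call up. It gives the time, the measured TCP pose, the force, the opening and the grip force at its end, in the units of the state.
- ctrl.get_obs(): the state, without advancing time (a new reading comes with each control period).
- ctrl.snapshot(name): name is "scene" or "top" or "wrist"; returns a dict with "color" (420x560x3 uint8, red, green, blue), "vertical_fov" (degrees; the focal length in pixels is half the picture's height over the tangent of half this angle, whatever the lens; pixels are square), "cx", "cy" (the principal point, pixels), "rvec" (rotation vector, rad) and "tvec" (3), from world to camera coordinates, as OpenCV has them. Camera axes: x right, y down, z forward; pixel columns grow to the right and rows downward; lengths in m; the calibration is good to about 2 mm. A picture is of the moment at which its call begins. There is no depth.
- ctrl.close_job(): hands the job in; it is judged then, once.
Trained networks look in a picture, given as the dict that the camera call returned (one of the last four; its "shot" number tells which), for a name from the list of things; names that differ only in an ending like _2 or _b are one class to them, and where a whole thing is asked for, a point or a joint stands for the part that bears it (a point fixed in the world has none). Each returns a list of dicts, best first, with "conf" (0 to 1); they miss things now and then, are a little off and sometimes report something else, mostly with a low value. They report only what shows in the picture. A call takes as long as a camera call. They do not tell look-alikes from the thing itself.
- ctrl.boxes_of(picture, thing): "xy" ([column, row] as shares, 0 to 1, of the picture: columns of its width, rows of its height, amid what is visible of it).
- ctrl.cut_out(picture, thing): "pixels" (420x560 bool, what is visible of it) and "xy" ([column, row] as shares, 0 to 1, of the picture: columns of its width, rows of its height, amid what is visible of it).
The state is a dict: "clock": time; "joint_pos": joint angles; "qvel": joint speeds; "tau": joint torques, N m; "tool_pos": TCP position; "orientation": TCP orientation; "force": force on the tool from outside, world axes, zero at the start; "moment": the same for the moment, N m; "opening": finger opening in m; "gripper_force": force on a finger pad.
Only numpy, scipy, OpenCV 4.12 (cv2) and the standard library are available. Lean on these libraries where they do the work, as an engineer would, in place of code of your own. Each camera call takes 0.05 s, during which the arm holds its last target. There are 200 camera calls.

## Working session

There is one attempt and no reset: what is moved stays moved. The work goes in short steps, Python scripts to look and compute and a tool call to move; the robot and the scene stay as the last step left them, time stands still between calls to the robot, and variables do not carry over. Pictures are saved under pics/ and viewed, at most 10 in all, crops included, and the job is handed in when it is done.

Besides the shell and the picture viewer there is one more tool, called after "Request:" as a command line: name --argument value ..., lists and objects as JSON in quotes. send_rows: Moves the arm, as the interface text tells. Shift numbers are shares of 800 mm and turn numbers shares of 90 degrees, none past 1 either way. Its arguments: {"type":"object","properties":{"deltas":{"type":"array","items":{"type":"array"}},"gripper":{"type":"number"}},"required":["deltas"]}

```bash
mkdir -p pics; ls; cat > h.py <<'E'
import numpy as np, cv2, pickle
from plant import ctrl
def K(s):
    f=210/np.tan(np.radians(s["vertical_fov"])/2)
    return np.array([[f,0,s["cx"]],[0,f,s["cy"]],[0,0,1.]])
def RT(s):
    R=cv2.Rodrigues(np.array(s["rvec"],float))[0]; return R,np.array(s["tvec"],float).ravel()
def proj(s,p):
    R,t=RT(s); q=(K(s)@(R@np.atleast_2d(np.array(p,float)).T+t[:,None])).T; return q[:,:2]/q[:,2:]
def ray(s,uv):
    R,t=RT(s); d=R.T@np.linalg.inv(K(s))@np.array([uv[0],uv[1],1.]); return -R.T@t,d/np.linalg.norm(d)
def onz(s,uv,z):
    c,d=ray(s,uv); return c+d*(z-c[2])/d[2]
def tri(obs):
    A=np.zeros((3,3));b=np.zeros(3)
    for s,uv in obs:
        c,d=ray(s,uv);P=np.eye(3)-np.outer(d,d);A+=P;b+=P@c
    X=np.linalg.solve(A,b)
    return X,[np.round(proj(s,X)[0]-np.array(uv),1).tolist() for s,uv in obs]
def save(n,im): cv2.imwrite(n,cv2.cvtColor(im,cv2.COLOR_RGB2BGR))
E
python3 - <<'E'
from h import *
S={n:ctrl.snapshot(n) for n in("scene","top","wrist")}
for n,s in S.items():
    save(f"pics/{n}0.png",s["color"]); c=ray(s,(280,210)); print(n,np.round(c[0],3),np.round(c[1],2),s["vertical_fov"])
    if n!="wrist":
      for t in["red_cup_center","red_cup","carton","lid_top","stand_shelf","stand_stop","white_cup","stand"]:
        print(t,[(np.round(np.array(d["xy"])*[560,420],1).tolist(),round(d["conf"],2)) for d in ctrl.boxes_of(s,t)[:4]])
pickle.dump(S,open("S0.pkl","wb"))
print(ctrl.get_obs())
E
```

```text
pics
scene [-0.475  1.136  1.098] [ 0.6  -0.56 -0.57] 51.59029245680628
red_cup_center [([181.1, 309.5], 0.73), ([202.6, 290.6], 0.42)]
red_cup [([181.6, 309.2], 0.65), ([201.5, 293.7], 0.59)]
carton [([305.1, 164.4], 0.64), ([266.6, 243.0], 0.62), ([351.4, 204.8], 0.29)]
lid_top [([348.7, 208.0], 0.46)]
stand_shelf [([348.3, 208.1], 0.55)]
stand_stop [([352.1, 206.1], 0.55)]
white_cup [([267.9, 242.4], 0.72), ([376.6, 190.1], 0.42)]
stand [([353.5, 206.3], 0.82)]
top [0.173 0.053 1.552] [ 0.29  0.04 -0.96] 54.202055744446064
red_cup_center [([126.0, 222.8], 0.81), ([181.8, 235.3], 0.68)]
red_cup [([187.9, 233.4], 0.71), ([128.9, 227.0], 0.69)]
carton [([249.8, 226.3], 0.66)]
lid_top [([251.4, 224.9], 0.91)]
stand_shelf [([351.3, 248.9], 0.86)]
stand_stop [([348.4, 250.2], 0.63)]
white_cup [([409.6, 276.8], 0.77)]
stand [([350.5, 247.2], 0.95)]
wrist [0.276 0.621 0.383] [-0.3   0.07 -0.95] 68.46397394014869
{'clock': 0.95, 'joint_pos': array([ 8.91577969e+01,  2.05451991e+01,  6.81434911e-01, -5.80514988e-04,
       -7.01352785e+01, -1.65047163e+01]), 'qvel': array([-0.0446636 ,  0.08089584, -0.03368589,  0.00260265,  0.03021291,
        0.00648847]), 'tau': array([-3.51003328e-03, -5.82373202e+01,  2.93304563e+01,  7.00241894e+00,
        1.25650736e-02, -2.99000760e-05]), 'tool_pos': array([0.20128857, 0.644262  , 0.29216854]), 'orientation': array([-1.79999237e+02,  7.95462082e-04, -1.73471166e+01]), 'force': array([-0.19038653, -0.48671626, -1.16367825]), 'moment': array([-0.0269842 , -0.00108593, -0.01185916]), 'gripper_force': 0.0, 'opening': 0.08792264824246562}
```

View pics/scene0.png

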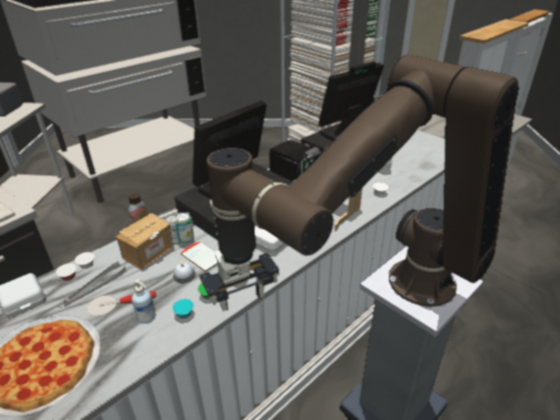

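View pics/top0.png

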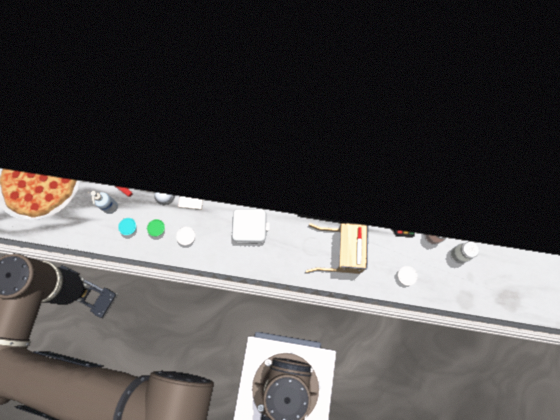

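The scene picture shows the stand near (350,205), with cups at (183,309) turquoise, (202,290) green and (380,189) whitish, and look-alikes behind at (67,271) and (86,260). The top picture shows the cups turquoise (127,227), green (156,228), white-lidded (186,236) and white-lidded (407,276), the box at (250,226) and the stand at (350,248). I need the side colours of the two white-lidded cups.

```bash
python3 - <<'E'
from h import *
S=pickle.load(open("S0.pkl","rb"))
t,s,w=S["top"],S["scene"],S["wrist"]
for uv in[(127,227),(156,228),(186,236),(407,276),(250,226),(350,248)]:
    X=onz(t,uv,.034); print(uv,np.round(X,3),np.round(proj(s,X),0),np.round(proj(w,X),0))
def crop(im,x,y,wd,h,o): return cv2.resize(im[y:y+h,x:x+wd],o,interpolation=cv2.INTER_CUBIC)
im=np.zeros((600,800,3),np.uint8)
im[:300,:400]=cv2.resize(w["color"],(400,300))
im[:300,400:]=crop(s["color"],320,150,100,75,(400,300))
im[300:,:400]=crop(t["color"],110,190,200,150,(400,300))
im[300:,400:]=crop(t["color"],290,190,160,120,(400,300))
save("pics/c1.png",im)
E
```

```text
(127, 227) [0.468 0.683 0.034] [[185. 305.]] [[147. -76.]]
(156, 228) [0.482 0.573 0.034] [[209. 286.]] [[ 255. -139.]]
(186, 236) [0.47  0.453 0.034] [[239. 271.]] [[ 392. -175.]]
(407, 276) [ 0.452 -0.385  0.034] [[381. 186.]] [[1685. -650.]]
(250, 226) [0.547 0.221 0.034] [[272. 233.]] [[ 687. -433.]]
(350, 248) [ 0.523 -0.166  0.034] [[339. 198.]] [[1331. -657.]]
```

View pics/c1.png

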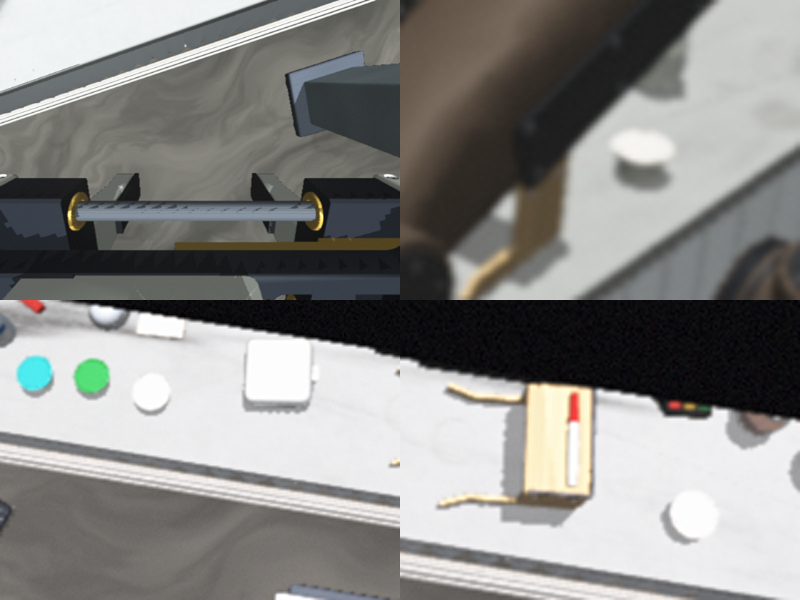

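The right-hand cup at (640,150) in the crop (top picture (407,276)) has pale grey sides, so the left one at top (186,236) should be the red one. Turquoise (127,227) and green (156,228) are look-alikes, as are the cups behind at scene (67,271) and (86,260). The gripper hides the left cup's side in the scene view, so I'll move over it and check close up.

Request:
send_rows --deltas '[[[0.39, 0.13, 0.05], -0.4], [[0.39, 0.13, 0.05], -0.4], [[0.39, 0.13, 0.05], -0.4], [[0.39, 0.13, 0.05], -0.4], [[0.39, 0.13, 0.05], -0.4]]' --gripper 1

```text
clock: 1.37
tool_pos: [0.3685, 0.5234, 0.2673]
orientation: [-180.0, -0.0, 18.5]
force: [-0.5, 0.4, 0.0]
opening: 0.0877
gripper_force: 0.0
```

Request:
send_rows --deltas '[[[0.09, 0.12, 0.02], -0.4], [[0.09, 0.12, 0.02], -0.4], [[0.09, 0.12, 0.02], -0.4], [[0.09, 0.12, 0.02], -0.4], [[0.09, 0.12, 0.02], -0.4]]'

```text
clock: 1.78
tool_pos: [0.4676, 0.4536, 0.2506]
orientation: [180.0, 0.1, 53.2]
force: [-0.6, 0.7, 0.6]
opening: 0.0879
gripper_force: 0.0
```

Request:
send_rows --deltas '[[[0, 0, 0], -0.4], [[0, 0, 0], -0.4], [[0, 0, 0], -0.4], [[0, 0, 0], -0.4], [[0, 0, 0], -0.4]]'

```text
clock: 2.2
tool_pos: [0.4657, 0.4557, 0.2513]
orientation: [180.0, -0.0, 89.3]
force: [-0.6, 0.9, -0.5]
opening: 0.0872
gripper_force: 0.0
```

```bash
python3 - <<'E'
from h import *
S={n:ctrl.snapshot(n) for n in("scene","wrist")}
o=ctrl.get_obs(); print(np.round(o["tool_pos"],4),np.round(o["orientation"],2),np.round(o["joint_pos"],1))
w=S["wrist"]
for n,s in S.items():
  for t in["red_cup_center","red_cup","white_cup","carton","lid_top","stand","stand_stop","stand_shelf"]:
    print(n,t,[(np.round(np.array(d["xy"])*[560,420],1).tolist(),round(d["conf"],2)) for d in ctrl.boxes_of(s,t)[:4]])
im=np.zeros((600,800,3),np.uint8)
im[:,:]=cv2.resize(w["color"],(800,600))
im[:210,:280]=cv2.resize(S["scene"]["color"],(560,420))[100:310,150:430]
save("pics/c2.png",im); pickle.dump(S,open("S1.pkl","wb"))
E
```

```text
[0.4656 0.4557 0.2513] [-180.      0.     89.06] [ 61.5  19.9  -5.8  -0.  -64.3 117.5]
scene red_cup_center [([181.9, 306.8], 0.73), ([239.7, 274.9], 0.62), ([210.3, 289.2], 0.59)]
scene red_cup [([182.5, 307.0], 0.78), ([206.1, 290.8], 0.72), ([239.5, 278.2], 0.55)]
scene white_cup [([379.1, 189.6], 0.64), ([272.0, 239.8], 0.34)]
scene carton [([271.3, 238.3], 0.91)]
scene lid_top [([269.6, 233.5], 0.7)]
scene stand []
scene stand_stop [([340.6, 189.4], 0.68)]
scene stand_shelf [([335.5, 192.6], 0.68)]
wrist red_cup_center [([278.8, 187.4], 0.63), ([293.6, 61.5], 0.59)]
wrist red_cup [([279.1, 187.7], 0.97), ([290.8, 63.3], 0.76)]
wrist white_cup []
wrist carton [([337.8, 322.6], 0.72)]
wrist lid_top [([335.1, 327.3], 0.68), ([279.1, 186.9], 0.62), ([457.3, 161.4], 0.41)]
wrist stand []
wrist stand_stop []
wrist stand_shelf []
```

View pics/c2.png

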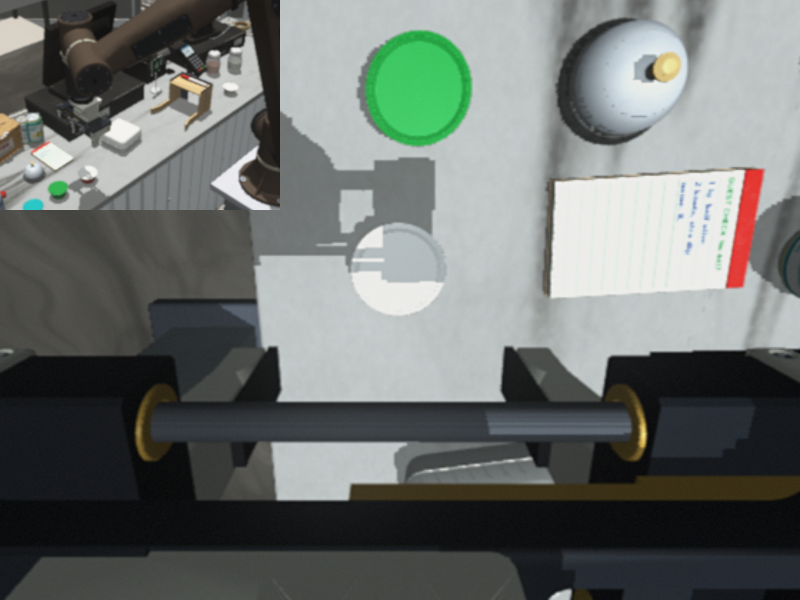

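The wrist picture shows the white-lidded cup at (279,187) in camera pixels, green at (293,62), and the pad and cone to the right. The scene inset shows the left cup at about (240,273). I'll check its side in a close crop and measure.

```bash
python3 - <<'E'
from h import *
S=pickle.load(open("S1.pkl","rb")); T=pickle.load(open("S0.pkl","rb"))["top"]
t2=ctrl.snapshot("top"); S["top"]=t2; pickle.dump(S,open("S1.pkl","wb"))
s,w=S["scene"],S["wrist"]
def crop(im,x,y,wd,h,o): return cv2.resize(im[y:y+h,x:x+wd],o,interpolation=cv2.INTER_CUBIC)
im=np.zeros((600,800,3),np.uint8)
im[:300,:400]=crop(s["color"],215,250,60,45,(400,300))
im[:300,400:]=crop(s["color"],350,165,60,45,(400,300))
im[300:,:400]=crop(s["color"],300,160,80,60,(400,300))
im[300:,400:]=crop(t2["color"],220,200,160,120,(400,300))
save("pics/c3.png",im)
print("cup",tri([(w,(398/800*560,269/600*420)),(T,(186,236))]))
X=onz(w,(398*.7,269*.7),.034);print(X, proj(T,X),proj(s,X))
for n,u,v in(("top",T,S["scene"]),):
  print("lid",tri([(T,(251,224.5)),(s,(269.6,233.5))]))
E
```

```text
cup (array([0.47122166, 0.45668091, 0.02243762]), [[0.8, 0.3], [-0.1, 0.2]])
[0.47013877 0.4598347  0.034     ] [[184.34254534 235.66463494]] [[237.21362887 271.80802741]]
lid (array([0.55687015, 0.22025787, 0.02681847]), [[-0.2, -0.5], [0.5, 0.1]])
```

View pics/c3.png

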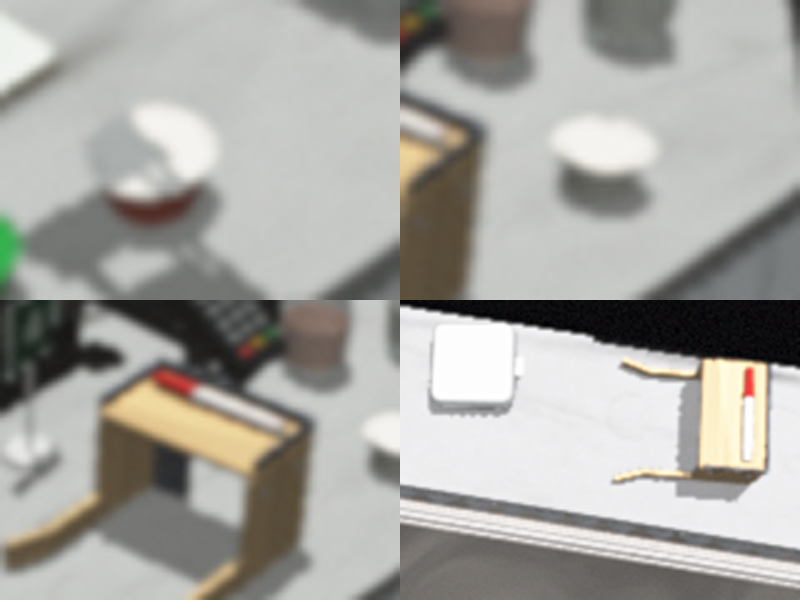

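The crop confirms the left cup (scene (237,271)) has red sides and the right one (scene (380,188)) pale grey sides. The stand is clear of obstructions, so next I'll measure the box and stand.

```bash
python3 - <<'E'
from h import *
S=pickle.load(open("S1.pkl","rb")); s,t=S["scene"],S["top"]
P={"ff":((320.4,181),(340,224)),"fn":((351.6,194.4),(338,267.2)),"bf":((332,172.4),(367.2,224.8)),"bn":((362,185.6),(364.8,268.8))}
Q={}
for k,(a,b) in P.items():
    X,e=tri([(s,a),(t,b)]); Y=onz(t,b,.124); Q[k]=Y; print(k,np.round(X,4),e,np.round(Y,4))
d=(Q["bf"]-Q["ff"]+Q["bn"]-Q["fn"])/2; e=(Q["ff"]-Q["fn"]+Q["bf"]-Q["bn"])/2
print("x",d,np.degrees(np.arctan2(d[1],d[0])),"y",e,np.degrees(np.arctan2(e[1],e[0])),np.linalg.norm(d),np.linalg.norm(e),"mid",sum(Q.values())/4)
for n,uv in{"fartip":(625,362),"farkink":(655,374),"neartip":(615,480),"nearkink":(645,474),"far2":(698,375),"near2":(690,474)}.items():
    print(n,np.round(onz(t,(220+(uv[0]-400)/2.5,200+(uv[1]-300)/2.5),.03),4))
for n,ss in(("top",t),):
    p=ctrl.snapshot("top")
    m=ctrl.cut_out(p,"carton"); print([ (x["conf"],x["pixels"].sum()) for x in m])
    m=m[0]["pixels"].astype(np.uint8)
    for z in(.032,.05,.063):
        c=np.argwhere(m)[:,::-1]; W=np.array([onz(p,q,z)[:2] for q in c],np.float32)
        r=cv2.minAreaRect((W*1000).astype(np.float32)); print(z,np.round(r[0],1),np.round(r[1],1),r[2],np.round(W.mean(0)*1000,1))
    save("pics/mask.png",m*255)
# lid_top and cup refine
g=cv2.cvtColor(t["color"],cv2.COLOR_RGB2GRAY); np.set_printoptions(linewidth=250); print(g[205:248:1,226:276:1][::3])
E
```

```text
ff [ 0.5847 -0.1077  0.1214] [[0.0, 0.0], [-0.0, -0.0]] [ 0.5838 -0.1075  0.124 ]
fn [ 0.4264 -0.1207  0.1185] [[-0.6, -0.1], [0.3, 0.7]] [ 0.4275 -0.1188  0.124 ]
bf [ 0.5994 -0.2047  0.1187] [[0.4, 0.1], [-0.2, -0.4]] [ 0.5964 -0.2047  0.124 ]
bn [ 0.439  -0.2132  0.1151] [[0.1, 0.0], [-0.1, -0.2]] [ 0.4368 -0.2118  0.124 ]
x [ 0.01097065 -0.09507626  0.        ] -83.41786773288423 y [0.15789544 0.00919318 0.        ] 3.33218349116305 0.09570710365425993 0.15816284571532913 mid [ 0.51112851 -0.16069327  0.124     ]
fartip [ 0.5893 -0.0048  0.03  ]
farkink [ 0.5778 -0.0527  0.03  ]
neartip [ 0.4077 -0.015   0.03  ]
nearkink [ 0.4236 -0.0577  0.03  ]
far2 [ 0.5867 -0.1179  0.03  ]
near2 [ 0.4342 -0.1238  0.03  ]
[(0.72, np.int64(1070))]
0.032 [549.5 222.8] [130.6 132.7] 8.480435371398926 [547.8 225.6]
0.05 [545.1 220.7] [129.  131.2] 8.480435371398926 [543.3 223.5]
0.063 [541.9 219.3] [127.9 130. ] 8.480457305908203 [540.1 222. ]
[[240 241 241 240 235 232 231 231 231 224 177 142 132 130 125 128 117  74  41  27  23  23  20  11   7   4  10   4   6  11  10   9  11   5   8  14  10   4  1
[... 2189 characters left out ...]
4 254 254 254 253 254 254 254 254 253 244 217 197 224 232 232 231 231 232 234 234 235 235]
 [239 238 239 240 235 191 157 149 149 151 153 160 165 165 162 161 163 164 164 163 165 164 161 159 163 166 164 165 163 166 168 168 169 170 169 169 170 161 170 219 231 232 232 233 233 233 232 234 233 233]
 [237 238 238 238 239 228 185 158 156 156 154 154 151 153 151 151 150 149 147 148 152 150 150 150 152 149 147 148 145 147 147 149 152 154 151 149 152 184 226 236 235 235 234 235 234 234 232 232 231 232]
 [237 237 237 238 238 238 239 239 239 240 239 239 239 239 235 237 239 238 233 233 236 239 233 234 237 239 234 231 232 237 238 232 231 233 237 238 238 236 235 234 236 237 237 236 236 236 236 235 236 237]]
```

```bash
python3 - <<'E'
from h import *
S=pickle.load(open("S1.pkl","rb")); t=S["top"]; T=pickle.load(open("S0.pkl","rb"))["top"]
for p in(t,T):
    g=cv2.cvtColor(p["color"],cv2.COLOR_RGB2GRAY); m=np.zeros_like(g); m[200:250,225:268]=(g[200:250,225:268]>247)
    n,l,st,c=cv2.connectedComponentsWithStats(m); i=1+st[1:,4].argmax(); M=cv2.morphologyEx((l==i).astype(np.uint8),cv2.MORPH_OPEN,np.ones((9,9)))
    W=np.array([onz(p,q,.06)[:2] for q in np.argwhere(M)[:,::-1]],np.float32)*1000
    r=cv2.minAreaRect(W); print(np.round(r[0],1),np.round(r[1],1),r[2],np.round(W.mean(0),1))
    for a,z in(("lid_top",.063),):
        print([np.round(onz(p,np.array(d["xy"])*[560,420],z),3) for d in ctrl.boxes_of(t if p is t else t,a)]) if 0 else 0
    # cup
    m=np.zeros_like(g); m[222:250,172:200]=g[222:250,172:200]>242
    n,l,st,c=cv2.connectedComponentsWithStats(m); i=1+st[1:,4].argmax(); print("cup",c[i],st[i],np.round(onz(p,c[i],.034),4))
E
```

```text
[545.9 225.1] [112.7 110.6] 9.173492431640625 [546.2 224.2]
cup [189.63541667 236.70833333] [184 228  11  17  96] [0.4694 0.4392 0.034 ]
[545.9 225.1] [112.7 110.6] 9.173492431640625 [546.3 224.2]
cup [185.01930502 235.04247104] [176 226  19  19 259] [0.4729 0.4578 0.034 ]
```

Request:
send_rows --deltas '[[[0.004, 0.007, 0.05], 0], [[0.004, 0.007, 0.1], 0], [[0.004, 0.007, 0.15], 0], [[0.004, 0.007, 0.19], 0], [[0.004, 0.007, 0.21], 0]]'

```text
clock: 3.67
tool_pos: [0.4699, 0.4569, 0.0786]
orientation: [-179.8, 0.3, 88.9]
force: [-0.7, -0.3, 0.0]
opening: 0.0878
gripper_force: 0.0
```

Request:
send_rows --deltas '[[[0, 0, 0.006], 0], [[0, 0, 0.012], 0], [[0, 0, 0.014], 0], [[0, 0, 0.014], 0], [[0, 0, 0.014], 0]]'

```text
clock: 4.08
tool_pos: [0.4717, 0.4596, 0.0737]
orientation: [179.9, -0.1, 88.9]
force: [-0.6, -0.4, 0.0]
opening: 0.0876
gripper_force: 0.0
```

Request:
send_rows --deltas '[[[0, 0, 0], 0], [[0, 0, 0], 0], [[0, 0, 0], 0], [[0, 0, 0], 0], [[0, 0, 0], 0]]' --gripper 0

```text
clock: 4.5
tool_pos: [0.4713, 0.4589, 0.0724]
orientation: [180.0, -0.0, 88.9]
force: [-0.4, 0.7, 2.8]
opening: 0.0607
gripper_force: 30.1
```

Request:
send_rows --deltas '[[[0, 0, -0.02], 0], [[0, 0, -0.05], 0], [[0, 0, -0.08], 0], [[0, 0, -0.11], 0], [[0, 0, -0.13], 0]]'

```text
clock: 4.92
tool_pos: [0.4716, 0.4593, 0.1785]
orientation: [179.9, -0.1, 88.9]
force: [0.3, 0.2, -0.6]
opening: 0.0604
gripper_force: 30.0
```

Request:
send_rows --deltas '[[[-0.02, 0.007, 0], 0], [[-0.05, 0.017, 0], 0], [[-0.08, 0.027, 0], 0], [[-0.11, 0.037, 0], 0], [[-0.145, 0.049, 0], 0]]'

```text
clock: 5.33
tool_pos: [0.5081, 0.3409, 0.1755]
orientation: [-180.0, 0.0, 89.0]
force: [1.0, -0.7, 0.7]
opening: 0.0603
gripper_force: 30.0
```

Request:
send_rows --deltas '[[[-0.03, 0.01, 0], 0], [[-0.065, 0.022, 0], 0], [[-0.1, 0.034, 0], 0], [[-0.13, 0.044, 0], 0], [[-0.146, 0.05, 0], 0]]'

```text
clock: 5.75
tool_pos: [0.546, 0.2216, 0.1755]
orientation: [-179.9, 0.0, 88.8]
force: [0.2, -0.6, -0.8]
opening: 0.0604
gripper_force: 30.0
```

```bash
python3 - <<'E'
from h import *
S={n:ctrl.snapshot(n) for n in("scene","wrist","top")}
o=ctrl.get_obs(); print(np.round(o["tool_pos"],4),np.round(o["orientation"],2),o["opening"],o["gripper_force"],o["force"])
def crop(im,x,y,wd,h,o): return cv2.resize(im[y:y+h,x:x+wd],o,interpolation=cv2.INTER_CUBIC)
im=np.zeros((600,800,3),np.uint8)
im[:300,:400]=crop(S["scene"]["color"],215,190,80,60,(400,300))
im[:300,400:]=crop(S["top"]["color"],200,180,120,90,(400,300))
im[300:,:400]=cv2.resize(S["wrist"]["color"],(400,300))
save("pics/c4.png",im); pickle.dump(S,open("S2.pkl","wb"))
E
```

```text
[0.5462 0.2235 0.1758] [-1.7998e+02  1.0000e-02  8.8810e+01] 0.06057554582620783 29.999925726733636 [-0.05171157  0.71092714 -0.7039745 ]
```

View pics/c4.png

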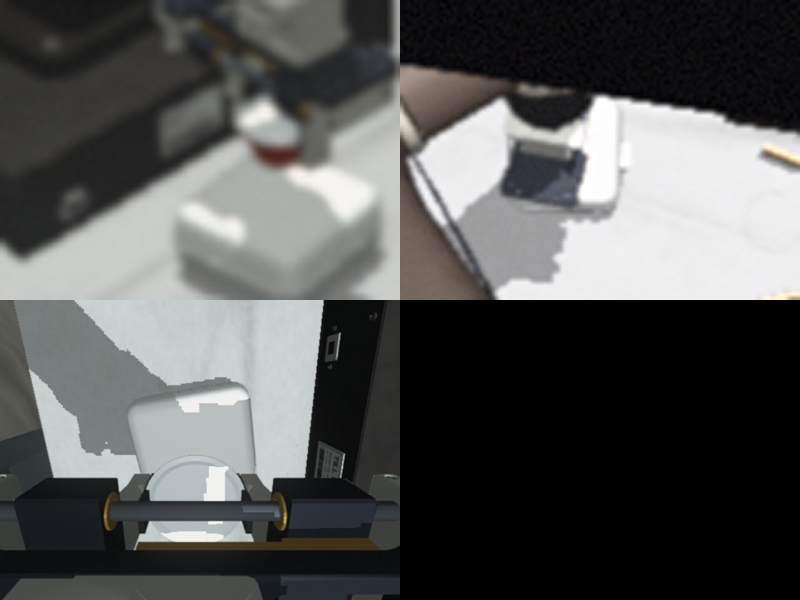

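The cup is held level over the lid. In the wrist view the box's +x outline runs from about (182,143) to (343,119); I'll check the lid centre against that.

```bash
python3 - <<'E'
from h import *
w=pickle.load(open("S2.pkl","rb"))["wrist"]
th=np.radians(99); ex=np.array([np.cos(th),np.sin(th)]); ey=np.array([-ex[1],ex[0]])
c=np.array([.546,.2245])
for z in(.032,.045,.063):
  for uv in[(188,135),(262,124),(336,117),(184,160),(190,225),(350,160),(356,225)]:
    d=onz(w,uv,z)[:2]-c; print(z,uv,np.round([d@ex*1000,d@ey*1000],0))
E
```

```text
0.032 (188, 135) [69. 53.]
0.032 (262, 124) [67. -3.]
0.032 (336, 117) [ 63. -57.]
0.032 (184, 160) [52. 61.]
0.032 (190, 225) [-0. 70.]
0.032 (350, 160) [ 29. -64.]
0.032 (356, 225) [-24. -63.]
0.045 (188, 135) [70. 49.]
0.045 (262, 124) [68. -4.]
0.045 (336, 117) [ 63. -55.]
0.045 (184, 160) [53. 57.]
0.045 (190, 225) [ 4. 65.]
0.045 (350, 160) [ 32. -61.]
0.045 (356, 225) [-19. -61.]
0.063 (188, 135) [70. 44.]
0.063 (262, 124) [68. -4.]
0.063 (336, 117) [ 64. -51.]
0.063 (184, 160) [55. 51.]
0.063 (190, 225) [10. 59.]
0.063 (350, 160) [ 35. -57.]
0.063 (356, 225) [-11. -57.]
```

Request:
send_rows --deltas '[[[0.001, 0, 0.015], 0], [[0.001, 0, 0.03], 0], [[0.001, 0, 0.04], 0], [[0.001, 0, 0.045], 0], [[0.001, 0, 0.048], 0]]'

```text
clock: 6.32
tool_pos: [0.5457, 0.2258, 0.1369]
orientation: [-179.9, 0.0, 89.0]
force: [0.1, -0.1, -0.9]
opening: 0.0608
gripper_force: 30.0
```

Request:
send_rows --deltas '[[[0, 0, 0.001], 0], [[0, 0, 0.001], 0], [[0, 0, 0.001], 0], [[0, 0, 0.001], 0], [[0, 0, 0.001], 0]]'

```text
clock: 6.73
tool_pos: [0.5463, 0.2255, 0.1373]
orientation: [180.0, -0.0, 88.9]
force: [-0.4, 0.1, -0.3]
opening: 0.0603
gripper_force: 30.0
```

Request:
send_rows --deltas '[[[0, 0, 0.001], 0], [[0, 0, 0.002], 0], [[0, 0, 0.002], 0], [[0, 0, 0.002], 0], [[0, 0, 0.002], 0]]'

```text
clock: 7.15
tool_pos: [0.5461, 0.2254, 0.1353]
orientation: [-180.0, 0.0, 88.9]
force: [-0.3, -0.0, -0.7]
opening: 0.0607
gripper_force: 30.0
```

Request:
send_rows --deltas '[[[0, 0, 0.001], 0], [[0, 0, 0.001], 0], [[0, 0, 0.001], 0], [[0, 0, 0.001], 0], [[0, 0, 0.001], 0]]'

```text
clock: 7.57
tool_pos: [0.5461, 0.2254, 0.1352]
orientation: [180.0, -0.0, 88.9]
force: [-2.3, -0.4, 5.9]
opening: 0.0604
gripper_force: 30.0
```

Request:
send_rows --deltas '[[[0, 0, 0.001], 0], [[0, 0, 0.001], 0], [[0, 0, 0.001], 0], [[0, 0, 0.001], 0], [[0, 0, 0.001], 0]]'

```text
clock: 7.98
tool_pos: [0.5461, 0.2254, 0.1351]
orientation: [180.0, -0.0, 88.9]
force: [-4.3, -1.1, 11.5]
opening: 0.0609
gripper_force: 30.0
```

Request:
send_rows --deltas '[[[0, 0, -0.001], 0], [[0, 0, -0.001], 0], [[0, 0, -0.001], 0], [[0, 0, -0.001], 0], [[0, 0, -0.001], 0]]'

```text
clock: 8.4
tool_pos: [0.5462, 0.2255, 0.1351]
orientation: [180.0, -0.0, 88.9]
force: [-2.4, -0.7, 7.5]
opening: 0.0606
gripper_force: 30.0
```

Request:
send_rows --deltas '[[[0, 0, 0], 0], [[0, 0, 0], 0], [[0, 0, 0], 0], [[0, 0, 0], 0], [[0, 0, 0], 0]]' --gripper 1

```text
clock: 8.82
tool_pos: [0.546, 0.2254, 0.1342]
orientation: [-180.0, 0.0, 88.9]
force: [0.5, -0.6, -0.2]
opening: 0.086
gripper_force: 0.0
```

Request:
send_rows --deltas '[[[0, 0, -0.01], 0], [[0, 0, -0.03], 0], [[0, 0, -0.06], 0], [[0, 0, -0.1], 0], [[0, 0, -0.12], 0]]'

```text
clock: 9.23
tool_pos: [0.5471, 0.2258, 0.2345]
orientation: [179.8, -0.1, 89.0]
force: [0.3, 0.3, 1.5]
opening: 0.088
gripper_force: 0.0
```

Request:
send_rows --deltas '[[[0.05, 0, 0], -0.07], [[0.1, 0, 0], -0.07], [[0.15, 0, 0], -0.07], [[0.2, 0, 0], -0.07], [[0.21, 0, 0], -0.07]]' --gripper 0.7

```text
clock: 9.65
tool_pos: [0.5491, 0.3985, 0.2307]
orientation: [179.9, -0.1, 95.4]
force: [-0.1, -1.0, 1.2]
opening: 0.0631
gripper_force: 0.0
```

```bash
python3 - <<'E'
from h import *
S={n:ctrl.snapshot(n) for n in("scene","wrist","top")}
o=ctrl.get_obs(); print(np.round(o["tool_pos"],4),np.round(o["orientation"],2),o["opening"],o["force"],o["joint_pos"])
def crop(im,x,y,wd,h,o): return cv2.resize(im[y:y+h,x:x+wd],o,interpolation=cv2.INTER_CUBIC)
im=np.zeros((600,800,3),np.uint8)
im[:300,:400]=crop(S["scene"]["color"],225,190,160,120,(400,300))
im[:300,400:]=crop(S["top"]["color"],220,190,160,120,(400,300))
im[300:,:400]=crop(S["top"]["color"],225,200,60,45,(400,300))
im[300:,400:]=crop(S["scene"]["color"],235,205,80,60,(400,300))
save("pics/c5.png",im); pickle.dump(S,open("S3.pkl","wb"))
E
```

```text
[0.5488 0.394  0.2302] [-1.7997e+02  3.0000e-02  9.5310e+01] 0.061408539906445354 [ 0.22963939 -0.9609889   0.10986814] [ 5.21681906e+01  2.29748522e+01 -3.96467190e+00 -2.01423473e-03
 -6.31096537e+01  1.33138116e+02]
```

View pics/c5.png

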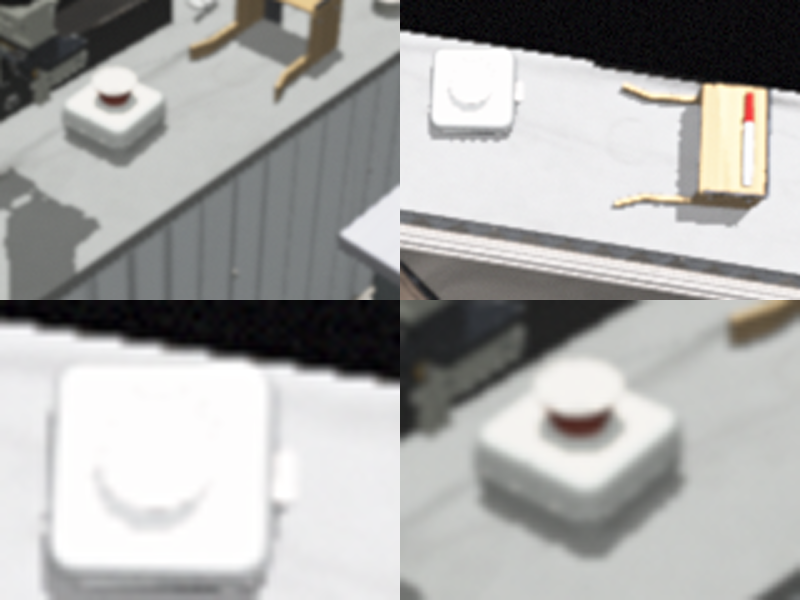

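The cup stands upright on the middle of the lid (scene crop, around (275,222)). The box is not in line with the lane, so I'll work out the sideways offset and the room behind the box.

```bash
python3 - <<'E'
from h import *
S2=pickle.load(open("S2.pkl","rb"));S3=pickle.load(open("S3.pkl","rb"));w2=S2["wrist"];s=S3["scene"];t=S3["top"]
print("panel wrist z0",[np.round(onz(w2,uv,0)[:2],3) for uv in[(451,0),(423,200)]])
print("panel wrist z.1",[np.round(onz(w2,uv,.1)[:2],3) for uv in[(451,0),(423,200)]])
print("panel scene z0",[np.round(onz(s,uv,0)[:2],3) for uv in[(215,242),(263,216),(225+45/2.5,190+90/2.5)]])
print("topblack",[np.round(onz(t,(250,207),z)[:2],3) for z in(0,.2,.4)],[np.round(onz(t,(330,222),z)[:2],3) for z in(0,.2,.4)])
for n in("scene","top","wrist"):
  p=ctrl.snapshot(n)
  for th,z in(("sign",0.),("pad",.011),("chili",.06)):
    print(n,th,[(np.round(onz(p,np.array(d["xy"])*[560,420],z)[:2],3),round(d["conf"],2)) for d in ctrl.boxes_of(p,th)[:1]])
w=cv2.resize(S3["wrist"]["color"],(400,300))
im=np.zeros((600,800,3),np.uint8); im[300:,:400]=w
im[:300,:]=cv2.resize(s["color"][150:255,210:490],(800,300),interpolation=cv2.INTER_CUBIC)
im[300:,400:]=cv2.resize(t["color"][200:290,290:410],(400,300),interpolation=cv2.INTER_CUBIC)
save("pics/c6.png",im)
E
```

```text
panel wrist z0 [array([0.682, 0.378]), array([0.68 , 0.221])]
panel wrist z.1 [array([0.632, 0.349]), array([0.63 , 0.251])]
panel scene z0 [array([0.699, 0.391]), array([0.696, 0.134]), array([0.702, 0.243])]
topblack [array([0.632, 0.239]), array([0.573, 0.215]), array([0.514, 0.191])] [array([ 0.621, -0.082]), array([ 0.563, -0.064]), array([ 0.506, -0.047])]
scene sign [(array([ 0.853, -0.303]), 0.62)]
scene pad [(array([0.657, 0.486]), 0.81)]
scene chili [(array([ 0.614, -0.455]), 0.55)]
top sign []
top pad []
top chili []
wrist sign []
wrist pad [(array([0.664, 0.483]), 0.87)]
wrist chili []
```

View pics/c6.png

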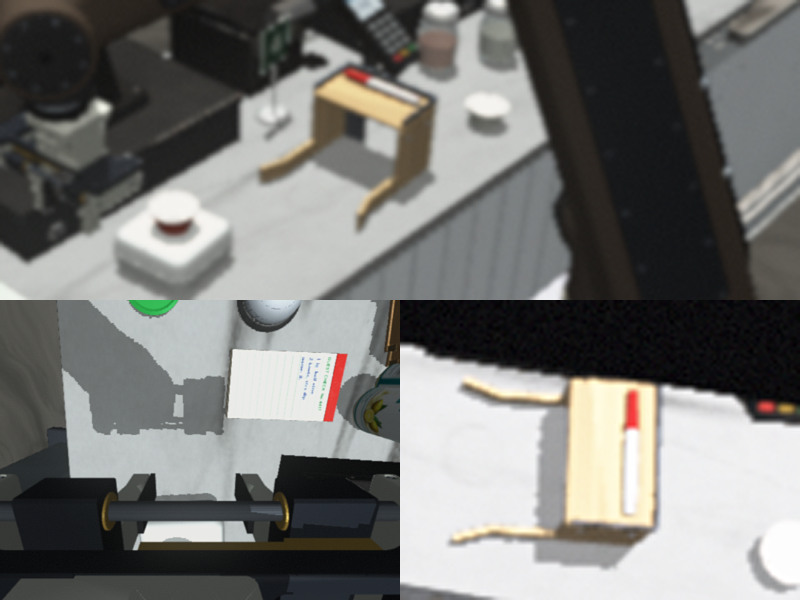

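The scene crop shows the box and cup at (172,235), with clear counter between it and the stand's guides. A black appliance stands about 75 mm behind the box, so I'll steer the box with a curved two-finger push on its +x face instead of pushing from behind. The top crop gives the guide and shelf edges for a tighter fit of the stand.

```bash
python3 - <<'E'
from h import *
from scipy.optimize import least_squares
S3=pickle.load(open("S3.pkl","rb"));s=S3["scene"];t=S3["top"]
tp=lambda u,v:(290+(u-400)/10*3,200+(v-300)*.3)
sc=lambda u,v:(210+u*.35,150+v*.35)
# model points in stand frame (guide inner edges z .03, shelf top corners rim .13, widths w unknown)
obs=[(t,tp(505,402),'gf0'),(t,tp(490,530),'gn0'),(t,tp(463,384),'tf'),(t,tp(452,540),'tn'),
 (t,tp(569,379),'ff'),(t,tp(564,526),'fn'),(t,tp(657,381),'bf'),(t,tp(655,528),'bn'),
 (s,sc(316,93),'ff'),(s,sc(402,124),'fn'),(s,sc(348,66),'bf'),(s,sc(434,99),'bn')]
def pts(p):
    w,z,g=p[3:]
    return dict(gf0=(-.06,.074+g,.03),gn0=(-.06,-.074-g,.03),tf=(-.1,.0875+g,.03),tn=(-.1,-.0875-g,.03),
     ff=(.01,w,z),fn=(.01,-w,z),bf=(.106,w,z),bn=(.106,-w,z))
def wld(p,q):
    c,n=np.cos(p[2]),np.sin(p[2]); q=np.array(q); return [p[0]+c*q[0]-n*q[1],p[1]+n*q[0]+c*q[1],q[2]]
def res(p):
    P=pts(p); return np.concatenate([proj(S,wld(p,P[k]))[0]-np.array(uv) for S,uv,k in obs])
r=least_squares(res,[.505,-.103,np.radians(-84),.08,.124,.004],loss="soft_l1")
p=r.x;print(np.round(p,4),np.degrees(p[2]));print(np.round(r.fun.reshape(-1,2),1))
print("std deg",np.degrees(np.sqrt(np.linalg.inv(r.jac.T@r.jac)[2,2])))
b=np.array([.546,.225]);c,n=np.cos(p[2]),np.sin(p[2]);d=b-p[:2];print("box in stand",d@[c,n],d@[-n,c],"stop",wld(p,(.09,0,0)))
# box edges heading from mask
g=cv2.cvtColor(t["color"],cv2.COLOR_RGB2GRAY)
for z,ln in((.032,1),):
  import itertools
  # tab-side edge & left edge columns by threshold per row
  E=[]
  for v in range(214,237):
    row=g[v,222:240].astype(float); i=np.argmax(row>244); E.append((222+i-(row[i]-244)/(max(row[i]-row[i-1],1)),v))
  W=np.array([onz(t,e,.05)[:2] for e in E]); k=np.polyfit(W[:,0],W[:,1],1); print("left edge angle",np.degrees(np.arctan(k[0])),W.mean(0))
E
```

```text
[ 0.5077 -0.1071 -1.471   0.0791  0.1163  0.0016] -84.28192315993947
[[-2.9 -1.3]
 [ 0.3 -0.3]
 [-0.6  0.1]
 [ 0.8 -0.3]
 [-0.5 -0. ]
 [ 0.3 -0.7]
 [-0.3  0.9]
 [ 0.4  0.3]
 [-0.4 -0.9]
 [ 0.2  0.6]
 [ 0.9  0. ]
 [ 1.2  0. ]]
std deg 0.7571411513573033
box in stand -0.3265837037865338 0.07118458256389917 stop [np.float64(0.5166753883522566), np.float64(-0.19660324264290488), np.float64(0.0)]
left edge angle 7.997789530575693 [0.53703307 0.28177261]
```

Request:
send_rows --deltas '[[[-0.04, -0.014, 0.05], -0.03], [[-0.08, -0.028, 0.1], -0.03], [[-0.084, -0.028, 0.14], -0.03], [[-0.084, -0.028, 0.165], -0.03], [[-0.084, -0.028, 0.174], -0.03]]'

```text
clock: 10.82
tool_pos: [0.5307, 0.3213, 0.0867]
orientation: [-179.6, 0.2, 97.8]
force: [-0.3, -0.2, -0.6]
opening: 0.0614
gripper_force: 0.0
```

Request:
send_rows --deltas '[[[0, 0, 0], 0], [[0, 0, 0], 0], [[0, 0, 0], 0], [[0, 0, 0], 0], [[0, 0, 0], 0]]'

```text
clock: 11.23
tool_pos: [0.5337, 0.3255, 0.093]
orientation: [179.9, -0.1, 98.0]
force: [0.8, 0.1, -0.5]
opening: 0.0616
gripper_force: 0.0
```

```bash
cat > plan.py <<'E'
from h import *
import sys
A=np.radians(-84.28); O=np.array([.5077,-.1071])
def stand2w(q): c,n=np.cos(A),np.sin(A); return O+np.array([c*q[0]-n*q[1],n*q[0]+c*q[1]])
def w2stand(w): c,n=np.cos(A),np.sin(A); d=np.asarray(w)[:2]-O; return np.array([d@[c,n],d@[-n,c]])
OFF=.0795
def tool(x,y,phi):   # box pose (forward heading phi) in stand frame -> tool xy, yaw
    f=np.array([np.cos(phi),np.sin(phi)]); return stand2w(np.array([x,y])-OFF*f),np.degrees(A+phi)+180
def path(x0,y0,p0,x1,xe,ds):
    m0=np.tan(p0);L=x1-x0;out=[]
    x=x0
    while x<xe-1e-6:
        u=(x-x0)/L
        if u<1:
            y=(2*u**3-3*u**2+1)*y0+(u**3-2*u*u+u)*L*m0; dy=((6*u*u-6*u)*y0/L+(3*u*u-4*u+1)*m0)
        else: y=dy=0
        out.append((x,y,np.arctan(dy))); x+=ds*np.cos(np.arctan(dy))
    out.append((xe,0,0)); return out
def rows(P,pose,yaw,n=None):
    pose=np.array(pose[:2]);k=0
    while k<len(P) and (n is None or k<5*n):
        B=(P[k:k+5]+[P[-1]]*5)[:5];th=np.radians(yaw);ex=np.array([np.cos(th),np.sin(th)]);ey=np.array([np.sin(th),-np.cos(th)])
        R=[]
        for b in B:
            w,ya=tool(*b);d=(w-pose)/.8;R.append([[round(d@ex,3),round(d@ey,3),0],round(-((ya-yaw+180)%360-180)/90,3)])
        print(R, np.round(B[-1],3));l=R[-1];pose=pose+.8*(l[0][0]*ex+l[0][1]*ey);yaw=yaw-90*l[1];k+=5
    print("end",pose,yaw)
E
python3 - <<'E'
from plan import *
o=ctrl.get_obs(); print(o["tool_pos"],o["orientation"],o["force"],o["opening"])
x,y=w2stand((.546,.225)); P=path(x-.012,y-.012*.04,np.radians(2.3),-.045,-.045,.008)
print(tool(*P[0])); rows(P,o["tool_pos"],o["orientation"][2])
E
```

```text
[0.53367979 0.32547478 0.09299047] [ 1.79868426e+02 -1.04506534e-01  9.79559814e+01] [ 0.76053038  0.08270052 -0.48832388] 0.06156878579764357
(array([0.53323464, 0.31561485]), np.float64(98.02))
[[[np.float64(-0.012), np.float64(-0.002), 0], np.float64(-0.001)], [[np.float64(-0.022), np.float64(0.002), 0], np.float64(0.026)], [[np.float64(-0.032), np.float64(0.005), 0], np.float64(0.052)], [[np.float64(-0.043), np.float64(0.008), 0], np.float64(0.076)], [[np.float64(-0.053), np.float64(0.01), 0], np.float64(0.098)]] [-0.307  0.069 -0.116]
[[[np.float64(-0.01), np.float64(0.003), 0], np.float64(0.021)], [[np.float64(-0.02), np.float64(0.006), 0], np.float64(0.04)], [[np.float64(-0.031), np.float64(0.007), 0], np.float64(0.057)], [[np.float64(-0.041), np.float64(0.009), 0], np.float64(0.073)], [[np.float64(-0.051), np.float64(0.01), 0], np.float64(0.087)]] [-0.267  0.062 -0.252]
[[[np.float64(-0.01), np.float64(0.002), 0], np.float64(0.013)], [[np.float64(-0.02), np.float64(0.003), 0], np.float64(0.024)], [[np.float64(-0.03), np.float64(0.004), 0], np.float64(0.034)], [[np.float64(-0.
[... 1232 characters left out ...]
4(-0.013)], [[np.float64(-0.02), np.float64(-0.004), 0], np.float64(-0.027)], [[np.float64(-0.03), np.float64(-0.005), 0], np.float64(-0.043)], [[np.float64(-0.04), np.float64(-0.007), 0], np.float64(-0.06)], [[np.float64(-0.05), np.float64(-0.009), 0], np.float64(-0.079)]] [-0.077  0.002 -0.146]
[[[np.float64(-0.01), np.float64(-0.003), 0], np.float64(-0.021)], [[np.float64(-0.02), np.float64(-0.006), 0], np.float64(-0.044)], [[np.float64(-0.031), np.float64(-0.009), 0], np.float64(-0.068)], [[np.float64(-0.041), np.float64(-0.012), 0], np.float64(-0.093)], [[np.float64(-0.041), np.float64(-0.012), 0], np.float64(-0.093)]] [-0.045  0.     0.   ]
end [0.49514805 0.01666817] 95.70598143109079
```

Request:
send_rows --deltas '[[[-0.008, -0.002, 0.002], 0], [[-0.015, -0.002, 0.002], 0], [[-0.021, -0.002, 0.002], 0], [[-0.025, -0.002, 0.002], 0], [[-0.028, -0.002, 0.002], 0]]'

```text
clock: 11.65
tool_pos: [0.5347, 0.3013, 0.0898]
orientation: [180.0, -0.0, 97.9]
force: [-0.2, 1.8, -0.8]
opening: 0.0615
gripper_force: 1.2
```

```bash
python3 - <<'E'
from plan import *
o=ctrl.get_obs(); print(o["tool_pos"],o["orientation"],o["force"])
S={n:ctrl.snapshot(n) for n in("scene","top")}
im=np.zeros((600,800,3),np.uint8)
im[:300,:400]=cv2.resize(S["scene"]["color"][190:265,225:325],(400,300),interpolation=cv2.INTER_CUBIC)
im[:300,400:]=cv2.resize(S["top"]["color"][195:255,215:295],(400,300),interpolation=cv2.INTER_CUBIC)
save("pics/c7.png",im[:300])
th=np.radians(98);b=o["tool_pos"][:2]-OFF*np.array([np.cos(th),np.sin(th)])
x,y=w2stand(b);print(b,x,y); P=path(x,y,np.radians(2.2),-.045,-.045,.008)[1:]
import io
rows(P,o["tool_pos"],o["orientation"][2],4)
E
```

```text
[0.53466396 0.30131244 0.08978446] [ 1.79996505e+02 -4.41632061e-03  9.78951128e+01] [-0.24661932  1.78703271 -0.81987415]
[0.54572822 0.22258613] -0.32425440385114435 0.07069773066564039
[[[np.float64(-0.01), np.float64(0.005), 0], np.float64(0.029)], [[np.float64(-0.02), np.float64(0.008), 0], np.float64(0.057)], [[np.float64(-0.031), np.float64(0.011), 0], np.float64(0.083)], [[np.float64(-0.041), np.float64(0.013), 0], np.float64(0.107)], [[np.float64(-0.052), np.float64(0.015), 0], np.float64(0.13)]] [-0.284  0.068 -0.166]
[[[np.float64(-0.01), np.float64(0.003), 0], np.float64(0.02)], [[np.float64(-0.02), np.float64(0.005), 0], np.float64(0.038)], [[np.float64(-0.03), np.float64(0.007), 0], np.float64(0.054)], [[np.float64(-0.04), np.float64(0.008), 0], np.float64(0.069)], [[np.float64(-0.051), np.float64(0.009), 0], np.float64(0.082)]] [-0.245  0.059 -0.295]
[[[np.float64(-0.01), np.float64(0.002), 0], np.float64(0.011)], [[np.float64(-0.02), np.float64(0.003), 0], np.float64(0.021)], [[np.float64(-0.03), np.float64(0.004), 0], np.float64(0.029)], [[np.float64(-0.04), np.float64(0.004), 0], np.float64(0.035)], [[np.float64(-0.05), np.float64(0.005), 0], np.float64(0.041)]] [-0.207  0.045 -0.359]
[[[np.float64(-0.01), np.float64(0.0), 0], np.float64(0.004)], [[np.float64(-0.02), np.float64(0.001), 0], np.float64(0.006)], [[np.float64(-0.03), np.float64(0.001), 0], np.float64(0.008)], [[np.float64(-0.04), np.float64(0.0), 0], np.float64(0.008)], [[np.float64(-0.05), np.float64(0.0), 0], np.float64(0.006)]] [-0.17   0.031 -0.369]
end [0.54263771 0.14189152] 74.58511276113721
```

View pics/c7.png

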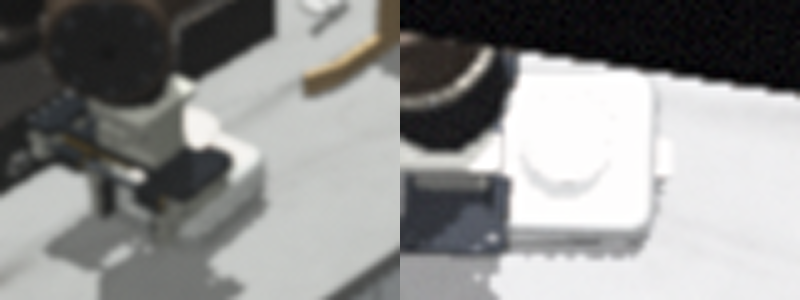

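The picture shows the fingers on the +x face and a clear gap between the gripper body and the cup. I'll start the push gently.

Request:
send_rows --deltas '[[[-0.003, 0.002, 0], 0.009], [[-0.008, 0.004, 0], 0.023], [[-0.015, 0.006, 0], 0.043], [[-0.023, 0.009, 0], 0.065], [[-0.031, 0.011, 0], 0.083]]'

```text
clock: 12.17
tool_pos: [0.5472, 0.2784, 0.0898]
orientation: [180.0, -0.0, 90.3]
force: [-0.9, 2.8, 0.6]
opening: 0.0612
gripper_force: 1.3
```

Request:
send_rows --deltas '[[[-0.008, 0.002, 0], 0.02], [[-0.016, 0.004, 0], 0.038], [[-0.024, 0.006, 0], 0.055], [[-0.03, 0.007, 0], 0.066], [[-0.034, 0.008, 0], 0.073]]'

```text
clock: 12.58
tool_pos: [0.5534, 0.2507, 0.0898]
orientation: [180.0, -0.0, 83.8]
force: [-0.4, 2.5, 0.3]
opening: 0.0614
gripper_force: 1.4
```

```bash
cat > chk.py <<'E'
from plan import *
def look(nm):
    o=ctrl.get_obs(); print(o["clock"],np.round(o["tool_pos"],4),np.round(o["orientation"],2),np.round(o["force"],1))
    S={n:ctrl.snapshot(n) for n in("scene","top")}
    im=np.zeros((600,800,3),np.uint8)
    im[:,:400]=cv2.resize(S["scene"]["color"][160:280,250:330+50][:,:80],(400,600),interpolation=cv2.INTER_CUBIC)
    im[:300,400:]=cv2.resize(S["top"]["color"][195:285,225:345],(400,300),interpolation=cv2.INTER_CUBIC)
    im[300:,400:]=cv2.resize(S["scene"]["color"][160:250,265:385],(400,300),interpolation=cv2.INTER_CUBIC)
    im[:,:400]=0
    save(f"pics/{nm}.png",im[:,400:])
    yaw=o["orientation"][2];th=np.radians(yaw);b=o["tool_pos"][:2]-OFF*np.array([np.cos(th),np.sin(th)])
    x,y=w2stand(b);ph=np.radians(yaw-180)-A;print("box in stand",x,y,np.degrees(ph)); return o,x,y,ph,S
def hdg(top,bg=None):
    g=cv2.cvtColor(top["color"],cv2.COLOR_RGB2GRAY)
E
python3 - <<'E'
from chk import *
o,x,y,ph,S=look("d1")
P=path(x,y,ph,-.045,-.045,.007)[1:]; rows(P,o["tool_pos"],o["orientation"][2])
E
```

```text
12.5833 [0.5534 0.2507 0.0898] [ 1.800e+02 -1.000e-02  8.376e+01] [-0.4  2.5  0.3]
box in stand -0.2737347210123462 0.06469783775213615 -11.958488646850926
[[[np.float64(-0.009), np.float64(0.002), 0], np.float64(0.015)], [[np.float64(-0.018), np.float64(0.004), 0], np.float64(0.028)], [[np.float64(-0.027), np.float64(0.005), 0], np.float64(0.04)], [[np.float64(-0.035), np.float64(0.007), 0], np.float64(0.051)], [[np.float64(-0.044), np.float64(0.007), 0], np.float64(0.061)]] [-0.24   0.056 -0.305]
[[[np.float64(-0.009), np.float64(0.002), 0], np.float64(0.009)], [[np.float64(-0.018), np.float64(0.002), 0], np.float64(0.016)], [[np.float64(-0.027), np.float64(0.003), 0], np.float64(0.022)], [[np.float64(-0.035), np.float64(0.004), 0], np.float64(0.027)], [[np.float64(-0.044), np.float64(0.004), 0], np.float64(0.032)]] [-0.207  0.044 -0.354]
[[[np.float64(-0.009), np.float64(0.0), 0], np.float64(0.003)], [[np.float64(-0.018), np.float64(0.001), 0], np.float64(0.005)], [[np.float64(-0.026), np.float64(0.001), 0], np.float64(0.006)], [[np.float64(-0.035), np.float64(0.001), 0], np.float
[... 877 characters left out ...]
0.013)], [[np.float64(-0.017), np.float64(-0.004), 0], np.float64(-0.027)], [[np.float64(-0.026), np.float64(-0.006), 0], np.float64(-0.042)], [[np.float64(-0.035), np.float64(-0.008), 0], np.float64(-0.059)], [[np.float64(-0.044), np.float64(-0.01), 0], np.float64(-0.077)]] [-0.074  0.002 -0.142]
[[[np.float64(-0.009), np.float64(-0.003), 0], np.float64(-0.02)], [[np.float64(-0.017), np.float64(-0.006), 0], np.float64(-0.041)], [[np.float64(-0.026), np.float64(-0.009), 0], np.float64(-0.064)], [[np.float64(-0.036), np.float64(-0.011), 0], np.float64(-0.088)], [[np.float64(-0.037), np.float64(-0.012), 0], np.float64(-0.091)]] [-0.045  0.     0.   ]
end [0.4949664 0.016529 ] 95.73151135314907
```

View pics/d1.png

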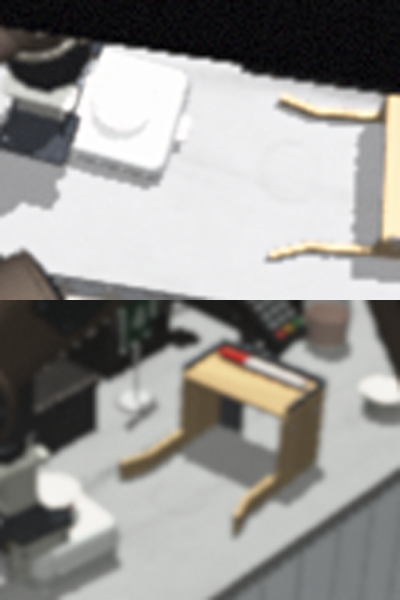

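The top crop shows the box turning with the tool, now at about (130,110) in the crop, with the cup still in the middle. My picture quota is used up, so I'll continue on numbers.

Request:
send_rows --deltas '[[[-0.004, 0.001, 0], 0.007], [[-0.011, 0.003, 0], 0.019], [[-0.02, 0.004, 0], 0.031], [[-0.03, 0.006, 0], 0.044], [[-0.039, 0.007, 0], 0.055]]'

```text
clock: 13.1
tool_pos: [0.5555, 0.219, 0.0896]
orientation: [-180.0, 0.0, 78.8]
force: [0.1, 2.1, -0.2]
opening: 0.061
gripper_force: 1.1
```

Request:
send_rows --deltas '[[[-0.009, 0.002, 0], 0.009], [[-0.018, 0.002, 0], 0.017], [[-0.027, 0.003, 0], 0.023], [[-0.033, 0.004, 0], 0.028], [[-0.037, 0.004, 0], 0.031]]'

```text
clock: 13.52
tool_pos: [0.5529, 0.1893, 0.0897]
orientation: [-180.0, 0.0, 76.1]
force: [0.4, 1.6, -1.9]
opening: 0.0613
gripper_force: 0.9
```

```bash
cat >> chk.py <<'E'
def boxm(S,bw):
    p=S["top"]; uv=proj(p,[*bw,.06])[0].astype(int); g=cv2.cvtColor(p["color"],cv2.COLOR_RGB2GRAY)
    m=np.zeros_like(g); a,b=uv; sl=np.s_[b-25:b+26,a-25:a+26]; m[sl]=g[sl]>247
    n,l,st,c=cv2.connectedComponentsWithStats(m); i=1+st[1:,4].argmax(); M=cv2.morphologyEx((l==i).astype(np.uint8),cv2.MORPH_OPEN,np.ones((9,9)))
    W=np.array([onz(p,q,.06)[:2] for q in np.argwhere(M)[:,::-1]],np.float32)
    r=cv2.minAreaRect(W*1000); c=np.array(r[0])/1000
    print("seen: world",np.round(c,4),"size",np.round(r[1],0),"rectangle angle",round(r[2],1),"stand frame",np.round(w2stand(c),4),"expected angle",(np.degrees(A)+180-90))
    for nm in("scene","top"):
      for t in("lid_top","red_cup_center"):
        L=[(np.round(onz(S[nm],np.array(d["xy"])*[560,420],.063 if t=="lid_top" else .08)[:2],3).tolist(),round(d["conf"],2)) for d in ctrl.boxes_of(S[nm],t)]
        print(nm,t,[q for q in L if np.hypot(*(np.array(q[0])-bw))<.06])
E
python3 - <<'E'
from chk import *
o,x,y,ph,S=look("d2"); boxm(S,stand2w((x,y)))
P=path(x,y,ph,-.045,-.045,.007)[1:]; print(len(P))
E
```

```text
13.5167 [0.5529 0.1893 0.0897] [-1.7999e+02  1.0000e-02  7.6080e+01] [ 0.4  1.6 -1.9]
box in stand -0.21557184992307657 0.04778231687783353 -19.64167751242885
seen: world [0.5556 0.1026] size [77. 98.] rectangle angle 9.2 stand frame [-0.2039  0.0685] expected angle 5.719999999999999
scene lid_top [([0.483, 0.143], 0.77)]
scene red_cup_center []
top lid_top [([0.508, 0.097], 0.68)]
top red_cup_center [([0.535, 0.123], 0.54)]
26
```

```bash
cat >> chk.py <<'E'
def edges(p,bw,yaw,z=.055):
    """distance (mm) from expected origin to the white lid's rim, front edge (-x) and robot-side edge, in the box frame"""
    g=cv2.cvtColor(p["color"],cv2.COLOR_RGB2GRAY).astype(np.float32); th=np.radians(yaw);ex=np.array([np.cos(th),np.sin(th)]);ey=np.array([-ex[1],ex[0]])
    r=np.arange(20,95,1.)/1000
    for nm,d,l in(("front",-ex,ey),("robot side",ey,ex),("far side",-ey,ex)):
        out=[]
        for q in np.arange(-.04,.041,.01):
            uv=np.array([proj(p,[*(bw+q*l+a*d),z])[0] for a in r],np.float32)
            v=cv2.remap(g,uv[None,:,0],uv[None,:,1],cv2.INTER_LINEAR).ravel()
            k=np.where(v<246)[0]; out.append(int(r[k[0]]*1000) if len(k) else -1)
        print(nm,out)
E
python3 - <<'E'
from chk import *
S3=pickle.load(open("S3.pkl","rb"))["top"]; print("reference"); edges(S3,np.array([.546,.225]),98)
o=ctrl.get_obs(); yaw=o["orientation"][2];th=np.radians(yaw);b=o["tool_pos"][:2]-OFF*np.array([np.cos(th),np.sin(th)])
p=ctrl.snapshot("top");print("now");edges(p,b,yaw)
E
```

```text
reference
front [58, 58, 58, 59, 58, 58, 20, 58, 58]
robot side [56, 56, 20, 21, 22, 23, 20, 20, 56]
far side [61, 61, 60, 60, 60, 59, 59, 59, 59]
now
front [57, 57, 57, 56, 56, 25, 20, 56, 56]
robot side [56, 56, 20, 21, 25, 25, 21, 20, 54]
far side [60, 60, 60, 60, 60, 61, 61, 61, 62]
```

The edge check shows the box moving rigidly with the tool, within 2 mm, and the cup in the same place on the lid. I'll replan the rest from here.

```bash
python3 - <<'E'
from chk import *
o,x,y,ph,S=look("d3")
P=path(x,y,ph,-.045,-.045,.007)[1:]; P=[P[0]]+P[1:]
class F(float): pass
np.set_printoptions(legacy="1.25"); rows(P,o["tool_pos"],o["orientation"][2])
E
```

```text
13.8667 [0.5529 0.1903 0.0896] [-1.7999e+02  2.0000e-02  7.6160e+01] [-0.2 -0.3 -0.6]
box in stand -0.21649569101421015 0.048009035041062645 -19.557191685778367
[[[-0.009, 0.001, 0], 0.005], [[-0.018, 0.001, 0], 0.009], [[-0.026, 0.002, 0], 0.012], [[-0.035, 0.002, 0], 0.014], [[-0.044, 0.002, 0], 0.015]] [-0.184  0.036 -0.365]
[[[-0.009, -0.0, 0], 0.0], [[-0.017, -0.0, 0], -0.001], [[-0.026, -0.001, 0], -0.003], [[-0.035, -0.001, 0], -0.006], [[-0.044, -0.002, 0], -0.01]] [-0.151  0.023 -0.349]
[[[-0.008, -0.0, 0], -0.005], [[-0.017, -0.001, 0], -0.011], [[-0.026, -0.002, 0], -0.018], [[-0.035, -0.003, 0], -0.027], [[-0.043, -0.004, 0], -0.036]] [-0.118  0.012 -0.292]
[[[-0.009, -0.002, 0], -0.011], [[-0.018, -0.004, 0], -0.023], [[-0.027, -0.005, 0], -0.037], [[-0.036, -0.007, 0], -0.051], [[-0.044, -0.009, 0], -0.068]] [-0.084  0.004 -0.186]
[[[-0.009, -0.002, 0], -0.017], [[-0.018, -0.005, 0], -0.037], [[-0.027, -0.008, 0], -0.057], [[-0.036, -0.01, 0], -0.08], [[-0.045, -0.012, 0], -0.103]] [-0.049  0.    -0.024]
[[[-0.006, -0.003, 0], -0.015], [[-0.006, -0.003, 0], -0.015], [[-0.006, -0.003, 0], -0.015], [[-0.006, -0.003, 0], -0.015], [[-0.006, -0.003, 0], -0.015]] [-0.045  0.     0.   ]
end [0.49518739 0.01645807] 95.69280831422164
```

Request:
send_rows --deltas '[[[-0.005, 0.001, 0], 0.003], [[-0.014, 0.001, 0], 0.007], [[-0.024, 0.002, 0], 0.011], [[-0.034, 0.002, 0], 0.014], [[-0.044, 0.002, 0], 0.015]]'

```text
clock: 14.38
tool_pos: [0.5459, 0.1548, 0.0897]
orientation: [180.0, -0.0, 74.8]
force: [1.2, 1.6, -0.4]
opening: 0.0616
gripper_force: 1.0
```

Request:
send_rows --deltas '[[[-0.009, 0, 0], 0], [[-0.017, 0, 0], -0.001], [[-0.026, -0.001, 0], -0.003], [[-0.035, -0.001, 0], -0.006], [[-0.044, -0.002, 0], -0.01]]'

```text
clock: 14.8
tool_pos: [0.5352, 0.1214, 0.0897]
orientation: [180.0, -0.0, 75.7]
force: [0.4, 1.1, -0.9]
opening: 0.0614
gripper_force: 1.0
```

Request:
send_rows --deltas '[[[-0.008, 0, 0], -0.005], [[-0.017, -0.001, 0], -0.011], [[-0.026, -0.002, 0], -0.018], [[-0.033, -0.003, 0], -0.025], [[-0.038, -0.004, 0], -0.031]]'

```text
clock: 15.22
tool_pos: [0.5244, 0.0928, 0.0897]
orientation: [-180.0, 0.0, 78.5]
force: [0.9, 1.9, -0.2]
opening: 0.0614
gripper_force: 1.0
```

```bash
python3 - <<'E'
from chk import *
np.set_printoptions(legacy="1.25")
o,x,y,ph,S=look("d4"); edges(S["top"],stand2w((x,y)),o["orientation"][2])
P=path(x,y,ph,-.045,-.045,.007)[1:]; rows(P,o["tool_pos"],o["orientation"][2])
E
```

```text
15.2167 [0.5244 0.0928 0.0897] [-180.      0.     78.54] [ 0.9  1.9 -0.2]
box in stand -0.12124248356976214 0.013079122849970782 -17.18357338697686
front [57, 56, 54, 56, 56, 56, 20, 20, 55]
robot side [56, 56, 20, 22, 26, 25, 21, 20, 25]
far side [59, 59, 59, 59, 59, 60, 60, 61, 24]
[[[-0.009, -0.002, 0], -0.011], [[-0.018, -0.003, 0], -0.023], [[-0.026, -0.005, 0], -0.037], [[-0.035, -0.007, 0], -0.051], [[-0.044, -0.008, 0], -0.067]] [-0.087  0.004 -0.195]
[[[-0.009, -0.003, 0], -0.017], [[-0.018, -0.005, 0], -0.035], [[-0.027, -0.008, 0], -0.055], [[-0.036, -0.01, 0], -0.076], [[-0.045, -0.012, 0], -0.098]] [-0.053  0.    -0.041]
[[[-0.009, -0.004, 0], -0.023], [[-0.01, -0.004, 0], -0.026], [[-0.01, -0.004, 0], -0.026], [[-0.01, -0.004, 0], -0.026], [[-0.01, -0.004, 0], -0.026]] [-0.045  0.     0.   ]
end [0.49547457 0.01642634] 95.72642661302314
```

Request:
send_rows --deltas '[[[-0.006, -0.001, 0], -0.007], [[-0.015, -0.002, 0], -0.019], [[-0.025, -0.005, 0], -0.035], [[-0.035, -0.007, 0], -0.051], [[-0.044, -0.008, 0], -0.067]]'

```text
clock: 15.73
tool_pos: [0.5113, 0.0601, 0.0897]
orientation: [180.0, -0.0, 84.6]
force: [0.6, 2.7, 0.5]
opening: 0.0614
gripper_force: 1.2
```

Request:
send_rows --deltas '[[[-0.009, -0.003, 0], -0.017], [[-0.018, -0.005, 0], -0.035], [[-0.027, -0.008, 0], -0.055], [[-0.036, -0.01, 0], -0.076], [[-0.043, -0.0115, 0], -0.093]]'

```text
clock: 16.15
tool_pos: [0.4988, 0.0266, 0.0897]
orientation: [180.0, -0.0, 93.0]
force: [0.6, 2.5, 0.3]
opening: 0.0614
gripper_force: 1.2
```

```bash
python3 - <<'E'
from chk import *
np.set_printoptions(legacy="1.25")
o,x,y,ph,S=look("d5"); edges(S["top"],stand2w((x,y)),o["orientation"][2])
P=path(x,y,ph,-.035,.03,.006)[1:]; rows(P,o["tool_pos"],o["orientation"][2])
E
```

```text
16.15 [0.4988 0.0266 0.0897] [ 1.800e+02 -1.000e-02  9.302e+01] [0.6 2.5 0.3]
box in stand -0.05451998824564985 0.0006940851094251362 -2.702222638385127
front [54, 55, 55, 56, 56, 54, 54, 55, 56]
robot side [57, 57, 22, 20, 27, 25, 20, 20, 21]
far side [59, 59, 58, 58, 59, 48, 28, 20, 20]
[[[-0.008, 0.0, 0], 0.0], [[-0.015, -0.001, 0], -0.008], [[-0.023, -0.004, 0], -0.024], [[-0.03, -0.004, 0], -0.03], [[-0.038, -0.004, 0], -0.03]] [-0.025  0.     0.   ]
[[[-0.007, 0.0, 0], -0.0], [[-0.015, 0.0, 0], -0.0], [[-0.022, 0.0, 0], -0.0], [[-0.03, 0.0, 0], -0.0], [[-0.037, 0.0, 0], -0.0]] [0.005 0.    0.   ]
[[[-0.008, 0.0, 0], -0.0], [[-0.015, 0.0, 0], -0.0], [[-0.023, 0.0, 0], -0.0], [[-0.03, 0.0, 0], -0.0], [[-0.031, 0.0, 0], -0.0]] [0.03 0.   0.  ]
end [ 0.5025961 -0.0580482] 95.71777736161488
```

Request:
send_rows --deltas '[[[-0.005, -0.001, 0], -0.006], [[-0.012, -0.002, 0], -0.012], [[-0.02, -0.003, 0], -0.02], [[-0.028, -0.004, 0], -0.028], [[-0.036, -0.004, 0], -0.03]]'

```text
clock: 16.67
tool_pos: [0.4972, -0.0025, 0.0897]
orientation: [180.0, -0.0, 95.7]
force: [-1.1, 1.6, -0.3]
opening: 0.0613
gripper_force: 1.3
```

Request:
send_rows --deltas '[[[-0.007, 0, 0], 0], [[-0.014, 0, 0], 0], [[-0.021, 0, 0], 0], [[-0.027, 0, 0], 0], [[-0.032, 0, 0], 0]]'

```text
clock: 17.08
tool_pos: [0.4998, -0.0281, 0.0896]
orientation: [-180.0, 0.0, 95.6]
force: [-0.7, 3.5, 0.6]
opening: 0.0611
gripper_force: 1.4
```

```bash
python3 - <<'E'
from chk import *
o,x,y,ph,S=look("d6"); edges(S["top"],stand2w((x,y)),o["orientation"][2])
E
```

```text
17.0833 [ 0.4998 -0.0281  0.0896] [-180.      0.     95.57] [-0.7  3.5  0.6]
box in stand 0.0001124232374790206 -0.00021766039770225709 -0.15497530089769204
front [20, 20, 20, 20, 20, 20, 20, 20, 20]
robot side [20, 20, 20, 25, 27, 23, 20, 21, 21]
far side [20, 20, 20, 44, 40, 26, 20, 20, 20]
```

Request:
send_rows --deltas '[[[-0.005, 0, 0], 0], [[-0.011, 0, 0], 0], [[-0.017, 0, 0], 0], [[-0.022, 0, 0], 0], [[-0.026, 0, 0], 0]]'

```text
clock: 17.6
tool_pos: [0.5017, -0.0487, 0.0896]
orientation: [-180.0, 0.0, 95.6]
force: [-1.3, 2.0, -0.7]
opening: 0.0615
gripper_force: 1.1
```

Request:
send_rows --deltas '[[[-0.001, 0, 0], 0], [[-0.003, 0, 0], 0], [[-0.005, 0, 0], 0], [[-0.006, 0, 0], 0], [[-0.007, 0, 0], 0]]'

```text
clock: 18.02
tool_pos: [0.5022, -0.0539, 0.0896]
orientation: [-180.0, 0.0, 95.6]
force: [-0.3, 2.5, -0.3]
opening: 0.0616
gripper_force: 1.0
```

Request:
send_rows --deltas '[[[-0.001, 0, 0], 0], [[-0.002, 0, 0], 0], [[-0.003, 0, 0], 0], [[-0.004, 0, 0], 0], [[-0.004, 0, 0], 0]]'

```text
clock: 18.43
tool_pos: [0.5029, -0.0567, 0.0897]
orientation: [180.0, -0.0, 95.6]
force: [0.2, 5.6, -0.6]
opening: 0.0616
gripper_force: 2.4
```

Request:
send_rows --deltas '[[[-0.001, 0, 0], 0], [[-0.001, 0, 0], 0], [[-0.002, 0, 0], 0], [[-0.002, 0, 0], 0], [[-0.003, 0, 0], 0]]'

```text
clock: 18.85
tool_pos: [0.5036, -0.0576, 0.0898]
orientation: [179.9, -0.1, 95.5]
force: [-2.0, 21.1, 1.2]
opening: 0.0612
gripper_force: 10.6
```

At 21 N the tool is within 1 mm of the computed home pose, so the box is against the stops. Backing off now.

Request:
send_rows --deltas '[[[0.003, 0, 0], 0], [[0.01, 0, 0], 0], [[0.03, 0, 0], 0], [[0.06, 0, 0], 0], [[0.1, 0, 0], 0]]'

```text
clock: 19.27
tool_pos: [0.4947, 0.0199, 0.0896]
orientation: [-180.0, 0.0, 95.5]
force: [0.1, -0.2, 0.6]
opening: 0.061
gripper_force: 0.0
```

Request:
send_rows --deltas '[[[0.05, 0, -0.03], 0], [[0.1, 0, -0.08], 0], [[0.14, 0, -0.13], 0], [[0.18, 0, -0.18], 0], [[0.18, 0, -0.2], 0]]'

```text
clock: 19.68
tool_pos: [0.4805, 0.16, 0.2416]
orientation: [-179.9, 0.1, 95.6]
force: [2.2, 0.9, -0.9]
opening: 0.0615
gripper_force: 0.0
```

```bash
python3 - <<'E'
from chk import *
o=ctrl.get_obs();print(o["clock"],o["tool_pos"])
S={n:ctrl.snapshot(n) for n in("scene","top")}; R=pickle.load(open("S3.pkl","rb"))
g=cv2.cvtColor(S["top"]["color"],cv2.COLOR_RGB2GRAY)
# +x (outer) face of lid: sample outward along stand -x from box centre
p=S["top"]; 
for q in np.arange(-.05,.051,.0125):
    a=np.arange(.02,.1,.001); uv=np.array([proj(p,[*stand2w((.03-t,q)),.055])[0] for t in a],np.float32)
    v=cv2.remap(g.astype(np.float32),uv[None,:,0],uv[None,:,1],cv2.INTER_LINEAR).ravel(); hi=np.where(v>247)[0]
    print(round(q,3),(a[hi[0]],a[hi[-1]]) if len(hi) else None)
# stand moved?
d=np.abs(S["top"]["color"].astype(int)-R["top"]["color"].astype(int)).max(2); print("stand diff",d[225:268,342:366].mean(),"white cup diff",d[265:288,396:420].mean())
for n,s in S.items():
  for t in("red_cup_center","lid_top","carton","white_cup"):
    print(n,t,[(np.round(onz(s,np.array(k["xy"])*[560,420],.08)[:2],3).tolist(),round(k["conf"],2)) for k in ctrl.boxes_of(s,t)[:3]])
print("want cup",stand2w((.03,0)))
c=S["scene"]["color"].astype(int); X=[*stand2w((.03,0)),.075]; uv=proj(S["scene"],X)[0]; print(uv)
m=(c[...,0]-c[...,1]>35); m[:int(uv[1])-20]=0;m[int(uv[1])+20:]=0;m[:,:int(uv[0])-20]=0;m[:,int(uv[0])+20:]=0
k=np.argwhere(m)[:,::-1];print(len(k),k.mean(0) if len(k) else 0,k.min(0) if len(k) else 0,k.max(0) if len(k) else 0)
E
```

```text
19.6833 [0.48051529 0.15996954 0.24157268]
-0.05 (np.float64(0.03000000000000001), np.float64(0.05700000000000004))
-0.038 (np.float64(0.02900000000000001), np.float64(0.06100000000000004))
-0.025 (np.float64(0.03800000000000002), np.float64(0.06000000000000004))
-0.013 (np.float64(0.021), np.float64(0.06000000000000004))
-0.0 (np.float64(0.02), np.float64(0.05900000000000004))
0.012 (np.float64(0.02), np.float64(0.05900000000000004))
0.025 (np.float64(0.02), np.float64(0.05900000000000004))
0.037 (np.float64(0.025000000000000005), np.float64(0.05900000000000004))
0.05 (np.float64(0.026000000000000006), np.float64(0.05800000000000004))
stand diff 1.244186046511628 white cup diff 0.6902173913043478
scene red_cup_center [([0.416, 0.72], 0.63), ([0.436, 0.597], 0.59), ([0.509, -0.121], 0.53)]
scene lid_top [([0.481, -0.053], 0.64)]
scene carton [([0.476, -0.059], 0.87), ([0.512, -0.183], 0.53)]
scene white_cup [([0.404, -0.277], 0.53)]
top red_cup_center [([0.469, 0.545], 0.64), ([0.464, 0.675], 0.55), ([0.523, -0.102], 0.48)]
top lid_top [([0.496, -0.097], 0.79), ([0.605, -0.452], 0.39)]
top carton [([0.492, -0.092], 0.79)]
top white_cup [([0.436, -0.371], 0.71)]
want cup [ 0.51069001 -0.13695063]
[337.24821476 193.88942269]
51 [334.88235294 180.2745098 ] [330 174] [339 198]
```

```bash
python3 -c "
from plant import ctrl
print(ctrl.close_job())"
```

```text
the job is handed in; nothing more can be done
None
```

I set the red cup on the middle of the lid, slid the box through the guides and under the shelf until it pressed on the stops at 21 N, then backed the arm off and handed the job in at about 20 s; my last view of the cup was partly hidden by the shelf.

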